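Find the socket for the spindle moulder's arbor nut and crack the nut loose

ROBOT

A 6-joint arm with a two-finger parallel gripper is mounted at the origin on the work surface; the furniture and walls round the work are solid. World frame = base frame: x ahead of the robot, y to its left, z up, the work surface at z = 0. Lengths are in mm, angles in rad, forces in N, time in s.
With the tool pointing down it reaches from about 275 to 750 mm from the base axis. Payload 10.2 kg.
Tool frame: the origin (TCP) lies midway between the tips of the shut fingers; the grasp point (between the pads) lies env.grip_depth behind it (env.grip_depth is the distance from the TCP to the grasp point, in mm); z points along the fingers, y is the line along which they close (so a half turn about z gives the same grasp; the last joint's range is limited). The gripper opens to 88 mm and grips with 3 to 60 N. Pads are 18 mm wide; open, the fingers measure 123 mm over their backs; the gripper's body (75 mm by 187 mm) begins 45 mm behind the grasp point.
Start: joints at [-1.486, 0.313, 1.498, -0, 1.331, -0.223], TCP at [159.043, -500.337, 238.72] pointing down, gripper open.
Joint ranges: [-2.94, 2.94], [-0.97, 2.17], [0.19, 2.56], [-1.23, 4.37], [0.02, 3.11], [-2.88, 2.88]. Speed limits (rad/s): [2.39, 2.39, 3.01, 3.14, 3.14, 3.14].

INTERFACE

Orientations are given as a unit quaternion [w, x, y, z].
In Python, from bench import env, cams, ticket gives the robot as it stands. The module is installed in compiled form; this text tells all that it offers.
- The arm moves only by the tool play_rows, never from a script. Its argument "targets" is a list of rows, each an object with "jaw": the opening, from 0 (shut) to 1 (fully open); "delta_pos": the shift along the world's x, y, z in cm, a list of three; "yaw": the turn about the world's z in rad. A call has 1 to 8 rows; each row shifts and turns the commanded pose from where the row before left it; what a row does not reach is not made up. A row lasts 1/12 s, in which the tool goes at most 41.7 mm and 7.16 degrees, less where a joint would pass 70% of its speed; a pose out of reach is approached as far as the arm can. A call with a gripper value outside its range is refused whole. The fingers move at their own pace and stop on an object; "newtons" is the grip in N (left out, the last holds). Time passes only in rows, so rows that do not move let the fingers close. It gives the time, the measured TCP pose, the force, the opening and the grip force at its end, in the units of the state.
- env.observe(): the state, without advancing time (a new reading comes with each control period).
- cams.read_camera(name): name is "scene" or "top" or "wrist"; returns the picture (384x512x3 uint8, red, green, blue); there is no depth.
- cams.camera_info(name): a dict with "K" (3x3 intrinsics, pixels), "eye" and "orientation" of the camera in the world; the wrist camera has in their place "T_tool_cam" (4x4, takes a point from camera to tool coordinates, whose origin is the TCP and whose axes are the flange's). Camera axes: x right, y down, z forward; pixel columns grow to the right and rows downward; lengths in mm; the calibration is good to about 2 mm. A picture is of the moment at which its call begins: read the wrist's pose just before it. camera_info takes no time and is no camera call.
- ticket.finish_job(): hands the job in; it is judged then, once.
The state is a dict: "time": time; "joint_positions": joint angles; "qd": joint speeds; "effort": joint torques, N m; "position": TCP position; "tcp_rot": TCP orientation; "ft_force": force on the tool from outside, world axes, zero at the start; "ft_torque": the same for the moment, N m; "grip_width": finger opening in mm; "finger_force": force on a finger pad.
Only numpy, scipy, OpenCV 4.12 (cv2) and the standard library are available. Lean on these libraries where they do the work, as an engineer would, in place of code of your own. Each camera call takes 0.05 s, during which the arm holds its last target. There are 200 camera calls.

TASK

The cutter on the bench spindle moulder is due for a change: slide its clear guard all the way open to the left, find by trying which of the three sockets on the rack really fits the hex nut of the spindle in the machine (too small will not go over it, too large drops over it but slips round, so the middle one is a good first try), and with that socket fully home on the nut turn the nut about an eighth of a turn anticlockwise seen from above to crack it loose. Stand any socket that does not fit back over a dowel of the rack, and leave the other things on the bench where they lie. Finish still gripping the right socket, down on the nut with the guard open: do not let go of it or lift it off.

Things in the scene. Friction and masses are not known exactly. Their poses are not given: they have to be found in the camera images.
- moulder: bench-top spindle moulder, fixed: grey housing, dark steel table 220 (x) by 320 mm (y) whose top is 100 mm above the bench, wooden fence and dust hood to 156 mm. Origin: centre of its underside; x to its back, y to its left, z up. Aluminium guard tracks along y at x = +-85 mm, tops at 193 mm. Spindle axis at x 0, y -75 mm
- spindle_seat (a point): point on the moulder's spindle axis at the top of the collar under the nut (moulder frame x 0, y -75, z 140 mm). The nut whose seat lies here is the one in the machine
- guard (a joint): slide of the clear guard panel (m): 0 shut over the spindle, grows as it moves to the machine's left (its +y), 0.135 fully open; 1.5 N of friction, stays where it is left
- guard_handle (a point): middle of the guard's black handle bar, 12 mm thick, 100 mm long along the machine's x, axis 212 mm above the bench and 28 mm above the clear panel (158 mm in x, 115 mm in y, its aluminium edge strips up to 187 mm above the bench). Fully open, the panel's near edge is 77 mm left of the spindle axis
- socket_rack: wooden rack, fixed: board 245 (x) by 78 mm (y), 18 mm thick, three dowels 17 mm thick standing 30 mm above the board at x = -80, 0 and +80 mm, y 0. Origin: centre of its underside. Sockets stand on the board (18 mm above the bench), in any order
- socket_24: deep steel socket, round, 78 mm tall, 36 mm diameter, about 200 g, mouth down over a rack dowel. Origin: centre of its mouth (lower end); z up. Six-sided cavity 40 mm deep, 26 mm across flats, for a 24 mm nut (1 mm play all round, lead-in at the mouth), flats facing the socket's x axis and every 60 deg from it. Solid above the cavity, square drive hole in the top
- socket_30: deep steel socket, round, 78 mm tall, 43 mm diameter, about 260 g, mouth down over a rack dowel. Origin: centre of its mouth (lower end); z up. Six-sided cavity 40 mm deep, 32 mm across flats, for a 30 mm nut (1 mm play all round, lead-in at the mouth), flats facing the socket's x axis and every 60 deg from it. Solid above the cavity, square drive hole in the top
- socket_36: deep steel socket, round, 78 mm tall, 50 mm diameter, about 330 g, mouth down over a rack dowel. Origin: centre of its mouth (lower end); z up. Six-sided cavity 40 mm deep, 38 mm across flats, for a 36 mm nut (1 mm play all round, lead-in at the mouth), flats facing the socket's x axis and every 60 deg from it. Solid above the cavity, square drive hole in the top
- nut_a_seat (a point): underside centre of spindle A's nut, on the 61 mm collar where a fully home socket's mouth rests; z up, axes turn with the nut, flats face x and every 60 deg from it. Nut 24 mm across flats and 14 high, or 30 and 17, or 36 and 20: the three spindles' nuts all differ and are unmarked, so it must be seen or tried. Thread stands 5 mm above the nut and enters every socket
- nut_a (a joint): turn of spindle A's nut (rad): 0 tight (its stop), grows anticlockwise seen from above, to 3.0; stiff, drags with 0.12 N m and stays where it is left
- nut_b_seat (a point): underside centre of spindle B's nut, on the 61 mm collar where a fully home socket's mouth rests; z up, axes turn with the nut, flats face x and every 60 deg from it. Nut 24 mm across flats and 14 high, or 30 and 17, or 36 and 20: the three spindles' nuts all differ and are unmarked, so it must be seen or tried. Thread stands 5 mm above the nut and enters every socket
- nut_b (a joint): turn of spindle B's nut (rad): 0 tight (its stop), grows anticlockwise seen from above, to 3.0; stiff, drags with 0.12 N m and stays where it is left
- nut_c_seat (a point): underside centre of spindle C's nut, on the 61 mm collar where a fully home socket's mouth rests; z up, axes turn with the nut, flats face x and every 60 deg from it. Nut 24 mm across flats and 14 high, or 30 and 17, or 36 and 20: the three spindles' nuts all differ and are unmarked, so it must be seen or tried. Thread stands 5 mm above the nut and enters every socket
- nut_c (a joint): turn of spindle C's nut (rad): 0 tight (its stop), grows anticlockwise seen from above, to 3.0; stiff, drags with 0.12 N m and stays where it is left
- spindle_stand: plywood stand, fixed to the bench, 200 mm (x) by 85 mm (y), top 100 mm above the bench, in which the two spindles not in use stand upright at x = +-50 mm; origin: centre of its underside. Nothing to do here
- spanner_a: steel combination spanner 191 mm long, 8 mm thick, lying on the bench between the machine and the rack; origin: centre of its underside. A bystander
- wedge_oak: small oak block 30 x 70 x 18 mm, lying on the bench between the machine and the rack; origin: centre of its underside. A bystander
Mind the look-alikes: they are no part of the job. Leave any blue or turquoise look-alike of the socket_30 alone. Leave any brown look-alike of the socket_24 alone.

How it is judged (in metres and radians):
On the way, in this order (a step that is already met when the one before it is completed fails the run):
1. the guard is slid open (at least 125 of its 135 mm) (value of joint guard above 0.125 m), for 0.2 s.
2. the socket of the nut's own size is fully home on the nut of the spindle in the machine (((horizontal distance between nut_a_seat and spindle_seat below 0.02 m and horizontal distance between socket_30 and nut_a_seat below 0.003 m and z of socket_30 in the frame of nut_a_seat between -0.004 and 0.004 m and angle between socket_30's own z axis and vertical below 0.06 rad) or (horizontal distance between nut_b_seat and spindle_seat below 0.02 m and horizontal distance between socket_36 and nut_b_seat below 0.003 m and z of socket_36 in the frame of nut_b_seat between -0.004 and 0.004 m and angle between socket_36's own z axis and vertical below 0.06 rad) or (horizontal distance between nut_c_seat and spindle_seat below 0.02 m and horizontal distance between socket_24 and nut_c_seat below 0.003 m and z of socket_24 in the frame of nut_c_seat between -0.004 and 0.004 m and angle between socket_24's own z axis and vertical below 0.06 rad))), for 0.2 s.
At the end, for the whole second after the job is handed in: The matching socket is gripped (2 N or more) and home on the nut in the machine (mouth within 4 mm of the collar, axes within 3 mm, tilt under 0.06 rad), that nut is turned 0.4 to 1.3 rad anticlockwise, the guard is 120 mm or more open, the other two sockets stand upright on the rack (value of joint guard above 0.12 m and ((horizontal distance between nut_a_seat and spindle_seat below 0.02 m and horizontal distance between socket_30 and nut_a_seat below 0.003 m and z of socket_30 in the frame of nut_a_seat between -0.004 and 0.004 m and angle between socket_30's own z axis and vertical below 0.06 rad and contact force between the fingers and socket_30 above 2 N and value of joint nut_a between 0.4 and 1.3 rad and angle between each of socket_36, socket_24's own z axis and vertical below 0.1 rad and z of socket_36 in the frame of socket_rack between 0.013 and 0.023 m and x of socket_36 in the frame of socket_rack between -0.105 and 0.105 m and y of socket_36 in the frame of socket_rack between -0.025 and 0.025 m and z of socket_24 in the frame of socket_rack between 0.013 and 0.023 m and x of socket_24 in the frame of socket_rack between -0.105 and 0.105 m and y of socket_24 in the frame of socket_rack between -0.025 and 0.025 m) or (horizontal distance between nut_b_seat and spindle_seat below 0.02 m and horizontal distance between socket_36 and nut_b_seat below 0.003 m and z of socket_36 in the frame of nut_b_seat between -0.004 and 0.004 m and angle between socket_36's own z axis and vertical below 0.06 rad and contact force between the fingers and socket_36 above 2 N and value of joint nut_b between 0.4 and 1.3 rad and angle between each of socket_30, socket_24's own z axis and vertical below 0.1 rad and z of socket_30 in the frame of socket_rack between 0.013 and 0.023 m and x of socket_30 in the frame of socket_rack between -0.105 and 0.105 m and y of socket_30 in the frame of socket_rack between -0.025 and 0.025 m and z of socket_24 in the frame of socket_rack between 0.013 and 0.023 m and x of socket_24 in the frame of socket_rack between -0.105 and 0.105 m and y of socket_24 in the frame of socket_rack between -0.025 and 0.025 m) or (horizontal distance between nut_c_seat and spindle_seat below 0.02 m and horizontal distance between socket_24 and nut_c_seat below 0.003 m and z of socket_24 in the frame of nut_c_seat between -0.004 and 0.004 m and angle between socket_24's own z axis and vertical below 0.06 rad and contact force between the fingers and socket_24 above 2 N and value of joint nut_c between 0.4 and 1.3 rad and angle between each of socket_30, socket_36's own z axis and vertical below 0.1 rad and z of socket_30 in the frame of socket_rack between 0.013 and 0.023 m and x of socket_30 in the frame of socket_rack between -0.105 and 0.105 m and y of socket_30 in the frame of socket_rack between -0.025 and 0.025 m and z of socket_36 in the frame of socket_rack between 0.013 and 0.023 m and x of socket_36 in the frame of socket_rack between -0.105 and 0.105 m and y of socket_36 in the frame of socket_rack between -0.025 and 0.025 m))); the arm keeps its last pose, push and grip.
It fails at once if a bystander (spanner or oak block) is pushed more than 40 mm from where it lay (distance of any of spanner_a, wedge_oak from where it was at the start of the episode above 0.04 m).
It also fails if it takes over 72 s, if anything falls off the work surface, if the arm or the gripper's body presses on something with over 40 N, if the wrist force passes 120 N, or if a joint passes its speed limit or range.

## Working session

There is one attempt and no reset: what is moved stays moved. The work goes in short steps, Python scripts to look and compute and a tool call to move; the robot and the scene stay as the last step left them, time stands still between calls to the robot, and variables do not carry over. Pictures are saved under pics/ and viewed, at most 10 in all, crops included, and the job is handed in when it is done.

Besides the shell and the picture viewer there is one more tool, called as name(argument=value, ...), one argument or row to a line, values as JSON. play_rows: Moves the arm, as the interface text tells. Its arguments: {"type":"object","properties":{"targets":{"type":"array"},"newtons":{"type":"number"}},"required":["targets"]}

```bash
mkdir -p pics; python3 - <<'E'
from bench import env,cams
import cv2,numpy as np
s=env.observe();print(s,env.grip_depth)
for n in("scene","top","wrist"):
    cv2.imwrite(f"pics/{n}0.png",cams.read_camera(n)[:,:,::-1]);print(n,cams.camera_info(n))
a=cv2.imread("pics/scene0.png");b=cv2.imread("pics/top0.png")
cv2.imwrite("pics/both.png",np.vstack([a,b])[:, :])
E
```

```text
{'time': 0.0, 'joint_positions': array([-1.48640120e+00,  3.13432590e-01,  1.49844991e+00, -2.53108213e-05,
        1.33100692e+00, -2.23397014e-01]), 'qd': array([ 3.43774039e-04, -7.77543286e-04, -2.48992025e-04,  2.26639270e-04,
       -6.78855939e-04, -8.76994115e-05]), 'effort': array([-1.21156208e-03, -4.02213728e+01, -2.52268982e+01,  6.93779625e-02,
        3.52709193e-02, -9.05254274e-05]), 'position': array([ 159.01333452, -500.07101005,  238.16515452]), 'tcp_rot': array([-6.47671583e-04,  9.88180684e-01,  1.53292257e-01,  3.27652951e-05]), 'ft_force': array([ 0.01657784, -0.82934632, -0.72707743]), 'ft_torque': array([-0.04940308,  0.00936491, -0.00189893]), 'finger_force': 0.0, 'grip_width': 87.99229704881606} 18.700000000000003
scene {'K': array([[481.10572842,   0.        , 259.13268024],
       [  0.        , 481.10572842, 192.49161644],
       [  0.        ,   0.        ,   1.        ]]), 'eye': array([ -181.40246327, -1117.41146214,  1352.04439848]), 'orientation': array([-0.37454403,  0.89030527, -0.23612425,  0.10638907])}
top {'K': array([[415.91124033,   0.        , 247.65338662],
       [  0.        , 415.91124033, 193.17462679],
       [  0.        ,   0.        ,   1.        ]]), 'eye': array([ 271.27958124,  -78.0194796 , 1311.19991791]), 'orientation': array([-0.05226703,  0.71500589, -0.69550062,  0.04810002])}
wrist {'K': array([[280.91726707,   0.        , 258.27242316],
       [  0.        , 280.91726707, 193.01576658],
       [  0.        ,   0.        ,   1.        ]]), 'T_tool_cam': array([[-3.13874042e-04, -9.60867779e-01, -2.77007243e-01,
         7.19447812e+01],
       [ 9.99999381e-01, -5.97376231e-04,  9.39057487e-04,
        -8.34297593e-01],
       [-1.06778762e-03, -2.77006777e-01,  9.60867371e-01,
        -1.45141098e+02],
       [ 0.00000000e+00,  0.00000000e+00,  0.00000000e+00,
         1.00000000e+00]])}
```

View pics/top0.png

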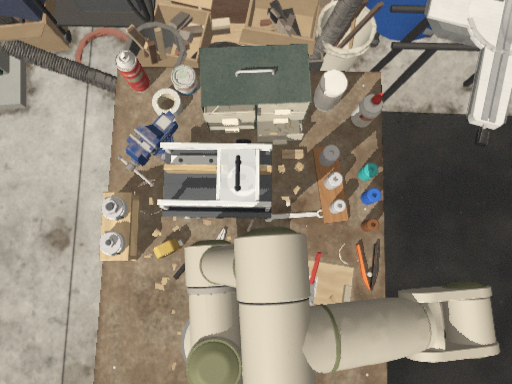

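View pics/scene0.png

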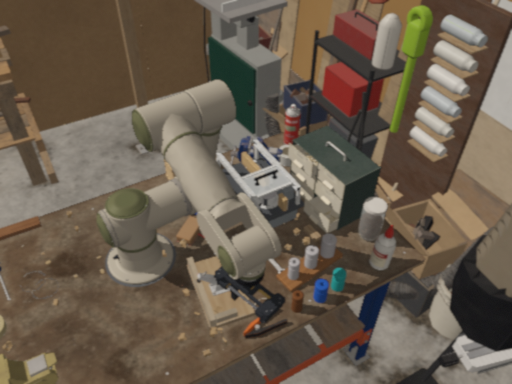

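```bash
cat > h.py <<'E'
from bench import env,cams
import cv2,numpy as np
from scipy.spatial.transform import Rotation as R
def q2R(q): return R.from_quat([q[1],q[2],q[3],q[0]]).as_matrix()
def cam(n):
    i=cams.camera_info(n)
    if n=="wrist":
        s=env.observe();T=np.eye(4);T[:3,:3]=q2R(s["tcp_rot"]);T[:3,3]=s["position"];T=T@i["T_tool_cam"]
        return i["K"],T[:3,3],T[:3,:3]
    return i["K"],i["eye"],q2R(i["orientation"])
def ray(c,u,v,z):
    K,e,Rm=c;d=Rm@np.linalg.inv(K)@[u,v,1];return (e+d*(z-e[2])/d[2])
def proj(c,p):
    K,e,Rm=c;q=K@Rm.T@(np.array(p)-e);return q[:2]/q[2]
def shot(n,f):
    c=cam(n);im=cams.read_camera(n)[:,:,::-1].copy();cv2.imwrite("pics/"+f,im);return c,im
E
python3 - <<'E'
from h import *
a=cv2.imread("pics/top0.png")[125:240,150:390];cv2.imwrite("pics/topc.png",cv2.resize(a,None,fx=3.3,fy=3.3,interpolation=cv2.INTER_CUBIC))
c=cam("top")
print("handle",ray(c,238,158,212),ray(c,238,190,212))
for u,v in((331,154),(334,181),(338,206)):print(ray(c,u,v,96))
E
```

```text
handle [523.67323455 -40.55545283 212.        ] [436.25010929 -43.28590339 212.        ]
[ 570.04556942 -314.16836617   96.        ]
[ 488.37502911 -323.0080666    96.        ]
[ 414.20268926 -334.63104609   96.        ]
```

View pics/topc.png

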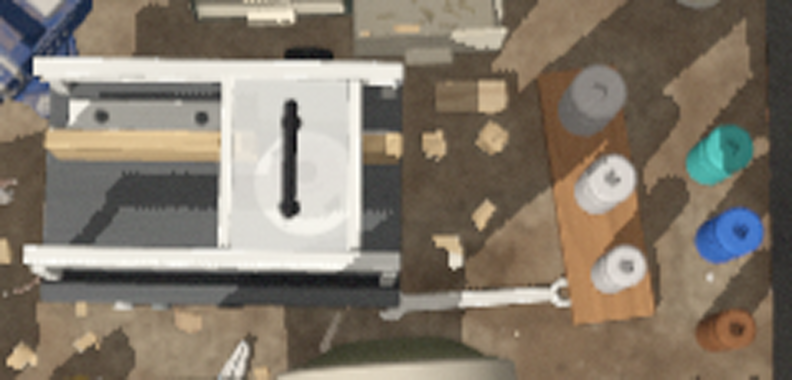

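Candidates (top picture): steel sockets on the wooden rack at (331,154) large, (334,181) middle, (338,206) small. The look-alikes stand off the rack: turquoise (368,171), blue (372,196) and brown (370,225), and I leave those alone. The crop confirms the steel ones are on the board. The black handle bar is at (238,173), and open is image left (+y).

play_rows(
  targets=[
    {"jaw": 1,"delta_pos": [1.95,2.75,0.4],"yaw": -0.035},
    {"jaw": 1,"delta_pos": [1.95,2.75,0.4],"yaw": -0.035},
    {"jaw": 1,"delta_pos": [1.95,2.75,0.4],"yaw": -0.035},
    {"jaw": 1,"delta_pos": [1.95,2.75,0.4],"yaw": -0.035},
    {"jaw": 1,"delta_pos": [1.95,2.75,0.4],"yaw": -0.035},
    {"jaw": 1,"delta_pos": [1.95,2.75,0.4],"yaw": -0.035},
    {"jaw": 1,"delta_pos": [1.95,2.75,0.4],"yaw": -0.035},
    {"jaw": 1,"delta_pos": [1.95,2.75,0.4],"yaw": -0.035},
  ],
  newtons=30,
)

```text
time: 0.82
position: [315.6, -278.8, 270.8]
tcp_rot: [-0.0, 1.0, 0.013, -0.0]
ft_force: [0.9, -0.0, -0.2]
grip_width: 88.1
finger_force: 0.0
```

play_rows(
  targets=[
    {"jaw": 1,"delta_pos": [1.95,2.75,0.4],"yaw": 0},
    {"jaw": 1,"delta_pos": [1.95,2.75,0.4],"yaw": 0},
    {"jaw": 1,"delta_pos": [1.95,2.75,0.4],"yaw": 0},
    {"jaw": 1,"delta_pos": [1.95,2.75,0.4],"yaw": 0},
    {"jaw": 1,"delta_pos": [1.95,2.75,0.4],"yaw": 0},
    {"jaw": 1,"delta_pos": [1.95,2.75,0.4],"yaw": 0},
    {"jaw": 1,"delta_pos": [1.95,2.75,0.4],"yaw": 0},
    {"jaw": 1,"delta_pos": [1.95,2.75,0.4],"yaw": 0},
  ],
)

```text
time: 1.48
position: [471.7, -58.6, 302.8]
tcp_rot: [-0.0, 1.0, 0.014, -0.0]
ft_force: [-0.1, -0.7, 0.3]
grip_width: 87.9
finger_force: 0.0
```

```bash
python3 - <<'E'
from h import *
c,im=shot("wrist","w1.png");s=env.observe();print(s["time"],s["position"],s["tcp_rot"])
t=cam("top")
print(ray(t,157.6,202.3,193),ray(t,271,204.4,193))
m=(im.max(2)<60).astype(np.uint8)
n,l,st,ce=cv2.connectedComponentsWithStats(m)
for i in range(1,n):
    if st[i,4]>300:
        r=cv2.minAreaRect(np.argwhere(l==i)[:,::-1].astype(np.float32));print(st[i],ce[i],r,ray(c,*r[0],212))
E
```

```text
1.5333 [473.84499529 -55.01777283 303.37006042] [-8.41694653e-04  9.99878569e-01  1.55320938e-02  9.44984294e-04]
[399.45434236 174.06858682 193.        ] [ 402.17068677 -133.15287269  193.        ]
[  11    1   83   73 2189] [55.44358154 40.0370032 ] ((55.5384635925293, 41.30768966674805), (47.14951705932617, 95.96314239501953), 56.3099365234375) [590.45959811  98.75092926 212.        ]
[ 226   55  103   24 1387] [267.90699351  68.38572459] ((277.14678955078125, 66.31282806396484), (101.98828125, 22.224720001220703), 0.8680515289306641) [577.7298194  -69.51891936 212.        ]
[  0  93  45  23 726] [ 18.65426997 103.92011019] ((22.0, 104.0), (44.0, 22.0), 0.0) [544.29192961 133.32990561 212.        ]
[304  98  23  34 513] [314.49707602 114.52046784] ((314.9327697753906, 114.14310455322266), (20.67015266418457, 32.94305419921875), 3.3664605617523193) [ 542.97842328 -101.72398347  212.        ]
[ 231  124   18  112 1485] [237.70841751 178.04444444] ((239.5, 179.5), (111.0, 17.0), 90.0) [487.03225576 -41.23022627 212.        ]
[    0   153   512   231 46708] [242.22390169 313.16729468] ((255.5, 268.0), (230.0, 511.0), 90.0) [401.41143672 -57.16491732 212.        ]
[301 155  21  27 477] [310.86163522 167.66457023] ((311.0, 168.0), (26.0, 20.0), 90.0) [ 498.76679777 -102.06312391  212.        ]
```

View pics/w1.png

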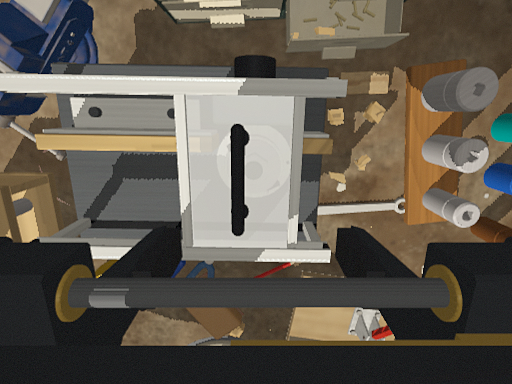

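The wrist view shows the handle bar at (238,180), about (487,-41) at z 212, lined up with the jaws. The nut shows through the panel at (253,170). Next I go down onto the handle.

play_rows(
  targets=[
    {"jaw": 1,"delta_pos": [0.6,0.7,-1.5],"yaw": -0.01},
    {"jaw": 1,"delta_pos": [0.6,0.7,-1.5],"yaw": 0},
    {"jaw": 1,"delta_pos": [0,0,-1.5],"yaw": 0},
    {"jaw": 1,"delta_pos": [0,0,-0.5],"yaw": 0},
    {"jaw": 1,"delta_pos": [0,0,0],"yaw": 0},
    {"jaw": 1,"delta_pos": [0,0,0],"yaw": 0},
  ],
)

```text
time: 2.03
position: [483.1, -46.6, 253.2]
tcp_rot: [0.0, 1.0, 0.009, 0.0]
ft_force: [-0.2, 0.1, 0.1]
grip_width: 87.9
finger_force: 0.0
```

```bash
python3 - <<'E'
from h import *
c,im=shot("wrist","w2.png");s=env.observe();print(s["time"],s["position"],s["tcp_rot"])
m=(im.max(2)<60).astype(np.uint8)
n,l,st,ce=cv2.connectedComponentsWithStats(m)
for i in range(1,n):
    if 1000<st[i,4]<5000 and 200<ce[i,0]<300:
        x,y,w,h=st[i,:4]
        f=lambda v:(v,np.mean(np.where(l[v]==i)[0]))
        (v1,u1),(v2,u2)=f(y+10),f(y+h-10);print(st[i],ray(c,*ce[i],212),ray(c,u1,v1,212),ray(c,u2,v2,212),ray(c,ce[i][0],y,212)[0],ray(c,ce[i][0],y+h,212)[0])
E
```

```text
2.0833 [483.23772752 -46.66113666 253.57411367] [2.18672897e-04 9.99961989e-01 8.69578332e-03 5.96883208e-04]
[ 172   59  179   29 2406] [576.6933982  -59.19368638 212.        ] [580.1937972  -48.85849835 212.        ] [575.3405837  -65.04300361 212.        ] 585.9720701098155 569.4409341734798
```

play_rows(
  targets=[
    {"jaw": 1,"delta_pos": [0.4,0.5,-2.5],"yaw": 0},
    {"jaw": 1,"delta_pos": [0,0,-2.5],"yaw": 0},
    {"jaw": 1,"delta_pos": [0,0,-0.8],"yaw": 0},
    {"jaw": 0,"delta_pos": [0,0,0],"yaw": 0},
    {"jaw": 0,"delta_pos": [0,0,0],"yaw": 0},
    {"jaw": 0,"delta_pos": [0,0,0],"yaw": 0},
    {"jaw": 0,"delta_pos": [0,0,0],"yaw": 0},
    {"jaw": 0,"delta_pos": [0,0,0],"yaw": 0},
  ],
  newtons=20,
)

```text
time: 2.75
position: [487.4, -41.5, 195.7]
tcp_rot: [0.0, 1.0, 0.009, 0.001]
ft_force: [-1.0, -0.8, -0.9]
grip_width: 56.9
finger_force: 0.0
```

play_rows(
  targets=[
    {"jaw": 0,"delta_pos": [0,0,0],"yaw": 0},
    {"jaw": 0,"delta_pos": [0,0,0],"yaw": 0},
    {"jaw": 0,"delta_pos": [0,0,0],"yaw": 0},
  ],
)

```text
time: 3.0
position: [487.1, -41.4, 194.9]
tcp_rot: [0.0, 1.0, 0.009, 0.0]
ft_force: [1.3, -0.8, 0.0]
grip_width: 36.9
finger_force: 0.0
```

play_rows(
  targets=[
    {"jaw": 0,"delta_pos": [0,0,0],"yaw": 0},
    {"jaw": 0,"delta_pos": [0,0,0],"yaw": 0},
    {"jaw": 0,"delta_pos": [0,0,0],"yaw": 0},
    {"jaw": 0,"delta_pos": [0,0,0],"yaw": 0},
    {"jaw": 0,"delta_pos": [0,0,0],"yaw": 0},
    {"jaw": 0,"delta_pos": [0,0,0],"yaw": 0},
  ],
)

```text
time: 3.5
position: [487.0, -41.2, 194.7]
tcp_rot: [-0.0, 1.0, 0.009, -0.0]
ft_force: [-0.5, 1.0, 1.1]
grip_width: 10.4
finger_force: 20.0
```

play_rows(
  targets=[
    {"jaw": 0,"delta_pos": [0,1,0],"yaw": 0},
    {"jaw": 0,"delta_pos": [0,1.5,0],"yaw": 0},
    {"jaw": 0,"delta_pos": [0,2,0],"yaw": 0},
    {"jaw": 0,"delta_pos": [0,2,0],"yaw": 0},
    {"jaw": 0,"delta_pos": [0,2,0],"yaw": 0},
  ],
)

```text
time: 3.92
position: [486.2, 44.8, 194.6]
tcp_rot: [0.0, 1.0, 0.009, -0.001]
ft_force: [-3.7, -3.3, 0.1]
grip_width: 10.6
finger_force: 20.0
```

play_rows(
  targets=[
    {"jaw": 0,"delta_pos": [-0.1,2,0],"yaw": 0},
    {"jaw": 0,"delta_pos": [0,1.7,0],"yaw": 0},
    {"jaw": 0,"delta_pos": [0,1.0,0],"yaw": 0},
    {"jaw": 0,"delta_pos": [0,0.3,0],"yaw": 0},
    {"jaw": 0,"delta_pos": [0,0,0],"yaw": 0},
  ],
)

```text
time: 4.33
position: [485.7, 89.1, 194.5]
tcp_rot: [0.006, 1.0, 0.009, -0.001]
ft_force: [-4.5, -40.3, -0.4]
grip_width: 23.7
finger_force: 20.0
```

play_rows(
  targets=[
    {"jaw": 1,"delta_pos": [0,0,0],"yaw": 0},
    {"jaw": 1,"delta_pos": [0,0,0],"yaw": 0},
    {"jaw": 1,"delta_pos": [0,0,0],"yaw": 0},
    {"jaw": 1,"delta_pos": [0,0,0],"yaw": 0},
    {"jaw": 1,"delta_pos": [0,0,2.5],"yaw": 0},
    {"jaw": 1,"delta_pos": [0,-2,3],"yaw": 0},
    {"jaw": 1,"delta_pos": [-0.5,-3,2],"yaw": 0},
    {"jaw": 1,"delta_pos": [-1,-3.5,0],"yaw": 0},
  ],
)

```text
time: 5.0
position: [472.4, 8.7, 273.6]
tcp_rot: [0.001, 1.0, 0.01, 0.004]
ft_force: [0.6, -0.6, 0.2]
grip_width: 75.0
finger_force: 0.0
```

play_rows(
  targets=[
    {"jaw": 1,"delta_pos": [0.5,-2.5,0],"yaw": 0},
    {"jaw": 1,"delta_pos": [0.9,-2.4,0],"yaw": 0},
    {"jaw": 1,"delta_pos": [0,0,0],"yaw": 0},
    {"jaw": 1,"delta_pos": [0,0,0],"yaw": 0},
    {"jaw": 1,"delta_pos": [0,0,0],"yaw": 0},
  ],
)

```text
time: 5.42
position: [484.9, -39.5, 269.6]
tcp_rot: [-0.0, 1.0, 0.009, -0.0]
ft_force: [0.2, -0.1, 0.0]
grip_width: 88.0
finger_force: 0.0
```

```bash
python3 - <<'E'
from h import *
c,im=shot("wrist","w3.png");s=env.observe();print(s["time"],s["position"],s["tcp_rot"])
c2,t=shot("top","t3.png")
a=cv2.resize(im[60:330,100:480],(760,540),interpolation=cv2.INTER_CUBIC);cv2.imwrite("pics/w3c.png",a)
for z in(140,160):print(proj(c,[487,-41.4,z]))
E
```

```text
5.4667 [484.89732543 -39.27265956 269.69786267] [-1.86932593e-04  9.99955122e-01  9.47185511e-03 -4.96091604e-05]
[260.97192852 183.95163328]
[261.1829281  189.18210203]
```

View pics/w3c.png

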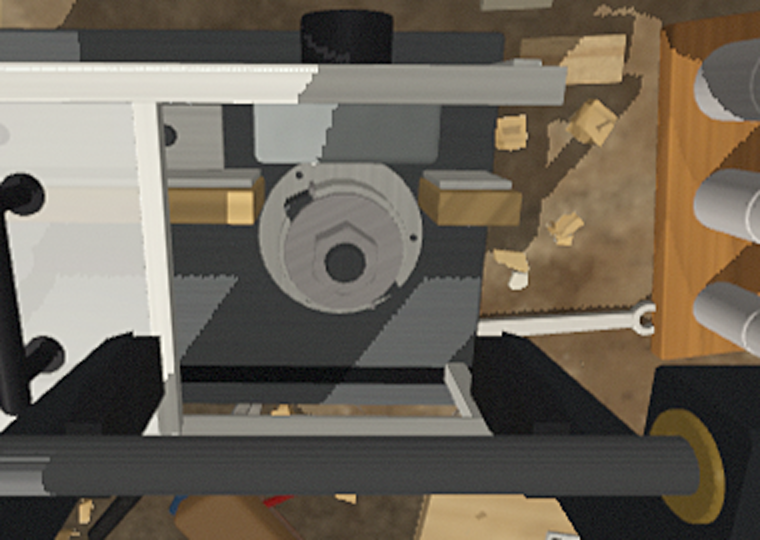

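```bash
python3 - <<'E'
from h import *
c=cam("wrist");im=cv2.imread("pics/w3.png")
U=lambda x,y,z:ray(c,100+x/2-.25,60+y/2-.25,z)
print("edge",U(171,250,187)); print("handle",U(8,290,212))
print("thread",U(345,262,162)); 
print("collar L/R/B",U(284,250,140),U(404,250,140))
g=cv2.cvtColor(im,cv2.COLOR_BGR2GRAY)
# dark thread blob
x0,y0=255,175;m=(g[y0:210,x0:290]<75).astype(np.uint8)
n,l,st,ce=cv2.connectedComponentsWithStats(m)
for i in range(1,n):
    if st[i,4]>60: print(st[i],ce[i]+[x0,y0],ray(c,*(ce[i]+[x0,y0]),162))
cv2.imwrite("pics/nut.png",cv2.resize(im[160:222,235:310],None,fx=10,fy=9,interpolation=cv2.INTER_CUBIC))
E
```

```text
edge [497.00798106  22.92254841 187.        ]
handle [486.67175162  79.139504   212.        ]
thread [486.20112752 -51.49917252 162.        ]
collar L/R/B [485.79451326 -21.77351644 140.        ] [486.92596253 -82.35615744 140.        ]
[  7   7  21  19 307] [272.07166124 190.90879479] [486.04395932 -51.33750468 162.        ]
```

View pics/nut.png

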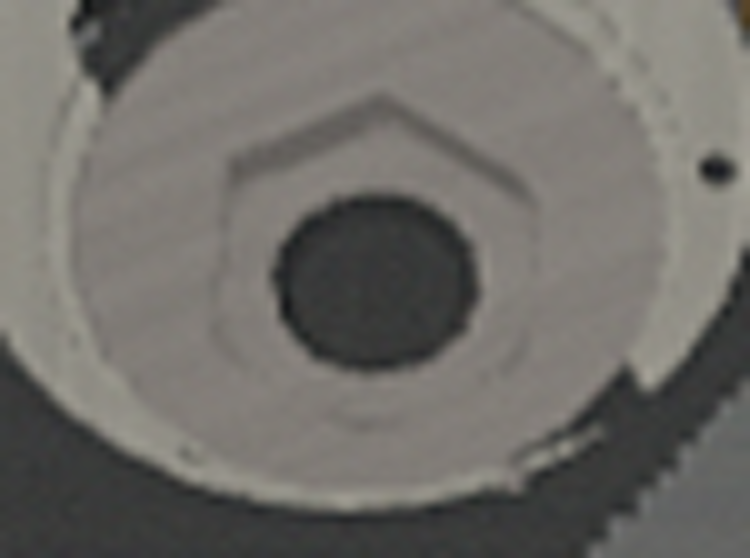

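```bash
python3 - <<'E'
from h import *
c=cam("wrist")
P=lambda x,y,z:ray(c,235+x/10-.45,160+y/9-.45,z)[:2]
cn=np.array([486,-51.5])
for nm,z,pts in(("base",140,[(380,95),(230,158),(535,192)]),("top",157,[(383,123),(230,183),(530,203)])):
    Q=[P(*p,z) for p in pts]
    for q in Q: d=q-cn; print(nm,q,np.hypot(*d),np.degrees(np.arctan2(d[1],d[0]))%60)
    print("edges",[np.degrees(np.arctan2(*(Q[k]-Q[0])[::-1]))%60 for k in(1,2)],[np.hypot(*(Q[k]-Q[0])) for k in(1,2)])
# sockets' tops in wrist/top at known height
w=cv2.imread("pics/w3.png");t=cv2.imread("pics/t3.png")
cv2.imwrite("pics/rk.png",np.hstack([cv2.resize(w[50:260,400:],None,fx=2.8,fy=2.8),cv2.resize(t[140:225,310:360],(346,588),interpolation=cv2.INTER_CUBIC)]))
E
```

```text
base [501.40482987 -52.37374573] 15.429588939392067 56.753721873484395
base [493.9950552  -37.58068236] 16.052050060726213 0.12756208846757744
base [490.67829015 -68.32733191] 17.465551751787523 45.53685317987164
edges [np.float64(56.60607014778171), np.float64(56.08472534648912)] [np.float64(16.54507432162035), np.float64(19.224348269318305)]
top [501.85927493 -51.79328378] 15.861986533580817 58.940556382704564
top [495.18247199 -37.58526118] 16.671465086624117 56.57879040500462
top [493.55657892 -65.96659586] 16.321283056180285 57.58016843944938
edges [np.float64(55.17032820851196), np.float64(59.63831893964651)] [np.float64(15.698649739947), np.float64(16.426123596613603)]
```

The nut is a hexagon with a measured corner radius of about 16–17 mm. That matches the 30 mm nut (17.3 mm), so the middle socket is the right first try. The spindle axis is about (486.2,-51.5), with corners about -3° off world x. Next I go to the rack.

play_rows(
  targets=[
    {"jaw": 1,"delta_pos": [0,-3.5,-0.4],"yaw": 0.015},
    {"jaw": 1,"delta_pos": [0,-3.5,-0.4],"yaw": 0.015},
    {"jaw": 1,"delta_pos": [0,-3.5,-0.4],"yaw": 0.015},
    {"jaw": 1,"delta_pos": [0,-3.5,-0.4],"yaw": 0.015},
    {"jaw": 1,"delta_pos": [0,-3.5,-0.4],"yaw": 0.015},
    {"jaw": 1,"delta_pos": [0,-3.5,-0.4],"yaw": 0.015},
    {"jaw": 1,"delta_pos": [0,-3.5,-0.4],"yaw": 0.01},
    {"jaw": 1,"delta_pos": [0,-3.5,-0.4],"yaw": 0.01},
  ],
)

```text
time: 6.18
position: [485.2, -321.0, 237.6]
tcp_rot: [-0.0, 0.998, 0.065, 0.0]
ft_force: [0.0, 0.6, 0.2]
grip_width: 88.2
finger_force: 0.0
```

play_rows(
  targets=[
    {"jaw": 1,"delta_pos": [0,0,0],"yaw": 0},
    {"jaw": 1,"delta_pos": [0,0,0],"yaw": 0},
    {"jaw": 1,"delta_pos": [0,0,0],"yaw": 0},
    {"jaw": 1,"delta_pos": [0,0,0],"yaw": 0},
  ],
)

```text
time: 6.52
position: [485.5, -318.8, 238.2]
tcp_rot: [0.0, 0.998, 0.065, 0.0]
ft_force: [-0.3, 0.6, 0.0]
grip_width: 88.0
finger_force: 0.0
```

```bash
python3 - <<'E'
from h import *
c,im=shot("wrist","w4.png");s=env.observe();print(s["time"],s["position"],s["tcp_rot"])
cv2.imwrite("pics/w4c.png",cv2.resize(im[20:290,100:480],(760,540),interpolation=cv2.INTER_CUBIC))
for p in((570,-314),(488,-323),(414,-334)):print(proj(c,[*p,96]))
E
```

```text
6.5667 [ 485.51538215 -318.89871896  238.24564335] [1.46447096e-04 9.97901108e-01 6.47556660e-02 2.46717586e-04]
[265.24315742  98.6331455 ]
[263.1400097  181.28156431]
[264.03763126 245.92891782]
```

View pics/w4c.png

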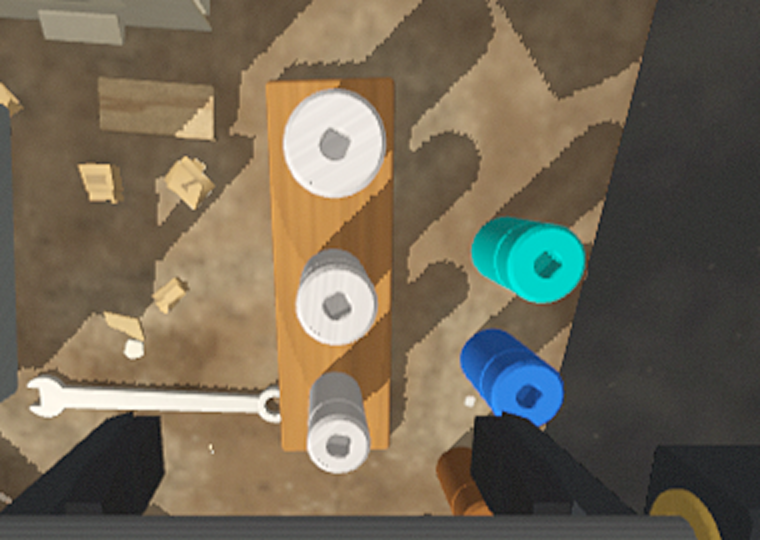

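The wrist view shows three steel sockets on the rack: large at crop (335,142), middle at (336,303), small at (338,445). Turquoise, blue and brown stand off to the right. I take the middle one.

```bash
python3 - <<'E'
from h import *
c=cam("wrist");im=cv2.imread("pics/w4.png")
big=cv2.resize(im[140:200,238:298],None,fx=10,fy=10,interpolation=cv2.INTER_CUBIC)
g=cv2.cvtColor(big,cv2.COLOR_BGR2GRAY)
m=(g>185).astype(np.uint8)
cs,_=cv2.findContours(m,cv2.RETR_CCOMP,cv2.CHAIN_APPROX_NONE)
for k in cs:
    A=cv2.contourArea(k)
    if A>3000:
        e=cv2.minEnclosingCircle(k);r=cv2.minAreaRect(k)
        pt=lambda p:ray(c,238+(p[0]+.5)/10-.5,140+(p[1]+.5)/10-.5,96)
        b=[pt(q) for q in cv2.boxPoints(r)]
        print(A,e[0],e[1]/10,pt(e[0]),pt(r[0]),[np.degrees(np.arctan2(*(b[i+1]-b[i])[1::-1]))%90 for i in range(3)],[np.hypot(*(b[i+1]-b[i])[:2]) for i in range(3)])
E
```

```text
118762.0 (294.26019287109375, 334.4035339355469) 20.27423553466797 [ 497.31537599 -325.90455448   96.        ] [ 497.18291534 -325.79018271   96.        ] [np.float64(7.395742985600293), np.float64(8.995775130422857), np.float64(7.383894166187105)] [np.float64(40.131911268962014), np.float64(40.7859829662179), np.float64(41.704241569953844)]
14694.5 (304.4500427246094, 333.8578796386719) 7.523773956298828 [ 497.50960493 -326.95083271   96.        ] [ 497.40279997 -326.60624309   96.        ] [np.float64(36.3046817333932), np.float64(36.179815976637315), np.float64(36.662200574066105)] [np.float64(13.963125146644199), np.float64(13.696619921590433), np.float64(14.124520042982844)]
```

play_rows(
  targets=[
    {"jaw": 1,"delta_pos": [0.6,-0.4,-3],"yaw": 0},
    {"jaw": 1,"delta_pos": [0.6,-0.3,-3],"yaw": 0},
    {"jaw": 1,"delta_pos": [0,0,-3],"yaw": 0},
    {"jaw": 1,"delta_pos": [0,0,-3],"yaw": 0},
    {"jaw": 1,"delta_pos": [0,0,-1],"yaw": 0},
    {"jaw": 1,"delta_pos": [0,0,0],"yaw": 0},
    {"jaw": 1,"delta_pos": [0,0,0],"yaw": 0},
    {"jaw": 1,"delta_pos": [0,0,0],"yaw": 0},
  ],
)

```text
time: 7.23
position: [497.9, -327.7, 110.0]
tcp_rot: [0.001, 0.998, 0.064, 0.001]
ft_force: [0.6, -0.3, 0.2]
grip_width: 88.1
finger_force: 0.0
```

```bash
python3 - <<'E'
from h import *
c,im=shot("wrist","w5.png");s=env.observe();print(s["time"],s["position"],s["tcp_rot"])
p=proj(c,[497.4,-326.2,96]);print(p)
x,y=(p-[80,60]).astype(int)
cv2.imwrite("pics/w5c.png",cv2.resize(im[y:y+120,x:x+160],(640,480)))
g=cv2.cvtColor(im,cv2.COLOR_BGR2GRAY);m=(g>180).astype(np.uint8)
cs,_=cv2.findContours(m,cv2.RETR_CCOMP,cv2.CHAIN_APPROX_NONE)
for k in cs:
    A=cv2.contourArea(k);r=cv2.minAreaRect(k)
    if A>150 and np.hypot(*(r[0]-p))<40: print(A,r,ray(c,*r[0],96),ray(c,*cv2.minEnclosingCircle(k)[0],96))
E
```

```text
7.2833 [ 497.84236782 -327.81378187  109.91870532] [0.00135377 0.99794874 0.06399235 0.00120998]
[256.92298172 234.07379822]
2981.0 ((256.0, 232.5), (64.0, 59.0), 0.0) [ 498.36954991 -325.50495783   96.        ] [ 498.12618178 -325.4611498    96.        ]
441.5 ((257.19232177734375, 233.46151733398438), (22.078182220458984, 23.938701629638672), 60.2551155090332) [ 497.82623114 -326.31269514   96.        ] [ 498.19393156 -326.76625254   96.        ]
```

play_rows(
  targets=[
    {"jaw": 1,"delta_pos": [0,0.15,-2],"yaw": 0},
    {"jaw": 1,"delta_pos": [0,0,-2],"yaw": 0},
    {"jaw": 1,"delta_pos": [0,0,-0.8],"yaw": 0},
    {"jaw": 0,"delta_pos": [0,0,0],"yaw": 0},
    {"jaw": 0,"delta_pos": [0,0,0],"yaw": 0},
    {"jaw": 0,"delta_pos": [0,0,0],"yaw": 0},
    {"jaw": 0,"delta_pos": [0,0,0],"yaw": 0},
    {"jaw": 0,"delta_pos": [0,0,0],"yaw": 0},
  ],
  newtons=40,
)

```text
time: 7.95
position: [497.4, -326.1, 60.7]
tcp_rot: [0.001, 0.998, 0.064, 0.001]
ft_force: [0.5, -0.3, 0.3]
grip_width: 56.6
finger_force: 0.0
```

play_rows(
  targets=[
    {"jaw": 0,"delta_pos": [0,0,0],"yaw": 0},
    {"jaw": 0,"delta_pos": [0,0,0],"yaw": 0},
    {"jaw": 0,"delta_pos": [0,0,0],"yaw": 0},
    {"jaw": 0,"delta_pos": [0,0,0],"yaw": 0},
    {"jaw": 0,"delta_pos": [0,0,0],"yaw": 0},
  ],
)

```text
time: 8.37
position: [497.3, -326.3, 60.3]
tcp_rot: [0.001, 0.998, 0.064, 0.0]
ft_force: [-0.3, -2.4, 3.6]
grip_width: 41.8
finger_force: 39.9
```

play_rows(
  targets=[
    {"jaw": 0,"delta_pos": [0,0,1.5],"yaw": 0},
    {"jaw": 0,"delta_pos": [0,0,2.5],"yaw": 0},
    {"jaw": 0,"delta_pos": [0,0,3],"yaw": 0},
    {"jaw": 0,"delta_pos": [0,0,3],"yaw": 0},
    {"jaw": 0,"delta_pos": [0,0,3],"yaw": 0},
    {"jaw": 0,"delta_pos": [0,0,3],"yaw": 0},
    {"jaw": 0,"delta_pos": [0,0.5,2.5],"yaw": 0},
    {"jaw": 0,"delta_pos": [0,2,0.5],"yaw": 0},
  ],
)

```text
time: 9.03
position: [497.4, -302.6, 253.1]
tcp_rot: [0.002, 0.998, 0.063, 0.002]
ft_force: [0.4, -0.5, -4.1]
grip_width: 42.4
finger_force: 39.9
```

play_rows(
  targets=[
    {"jaw": 0,"delta_pos": [-0.2,3.5,0],"yaw": -0.03},
    {"jaw": 0,"delta_pos": [-0.2,3.5,0],"yaw": -0.03},
    {"jaw": 0,"delta_pos": [-0.2,3.5,0],"yaw": -0.03},
    {"jaw": 0,"delta_pos": [-0.2,3.5,0],"yaw": -0.03},
    {"jaw": 0,"delta_pos": [-0.2,3.5,0],"yaw": -0.03},
    {"jaw": 0,"delta_pos": [-0.1,3.5,0],"yaw": -0.01},
    {"jaw": 0,"delta_pos": [0,2.5,0],"yaw": 0},
    {"jaw": 0,"delta_pos": [0,1.5,0],"yaw": 0},
  ],
)

```text
time: 9.7
position: [485.1, -47.8, 249.0]
tcp_rot: [-0.001, 1.0, -0.015, -0.001]
ft_force: [-0.1, -0.8, -2.9]
grip_width: 42.2
finger_force: 39.9
```

play_rows(
  targets=[
    {"jaw": 0,"delta_pos": [0,0,0],"yaw": 0},
    {"jaw": 0,"delta_pos": [0,0,0],"yaw": 0},
    {"jaw": 0,"delta_pos": [0,0,0],"yaw": 0},
  ],
)

```text
time: 9.95
position: [485.9, -51.4, 249.3]
tcp_rot: [-0.0, 1.0, -0.016, -0.001]
ft_force: [-0.7, 0.0, -3.2]
grip_width: 41.9
finger_force: 39.9
```

```bash
python3 - <<'E'
from h import *
c,im=shot("wrist","w6.png");s=env.observe();print(s["time"],s["position"],s["tcp_rot"],s["ft_force"],s["finger_force"],s["grip_width"])
zt=s["position"][2]+35.7
p=proj(c,[486.2,-51.5,zt]);print(p,zt)
g=cv2.cvtColor(im,cv2.COLOR_BGR2GRAY)
x,y=int(p[0])-100,int(p[1])-75
cv2.imwrite("pics/w6c.png",cv2.resize(im[y:y+150,x:x+200],(800,600)))
for th in(130,150,180):
  cs,_=cv2.findContours((g>th).astype(np.uint8),cv2.RETR_CCOMP,cv2.CHAIN_APPROX_NONE)
  for k in cs:
    A=cv2.contourArea(k);r=cv2.minAreaRect(k)
    if A>300 and np.hypot(*(r[0]-p))<50: print(th,A,r,ray(c,*r[0],zt))
E
```

```text
10.0 [485.91387107 -51.65164359 249.34110069] [-8.50940638e-05  9.99862159e-01 -1.65965297e-02 -4.58863435e-04] [ 0.06026238 -0.48345316 -3.01337739] 39.92554041557014 41.85655460068704
[260.54316771 279.15462366] 285.041100685021
```

View pics/w6c.png

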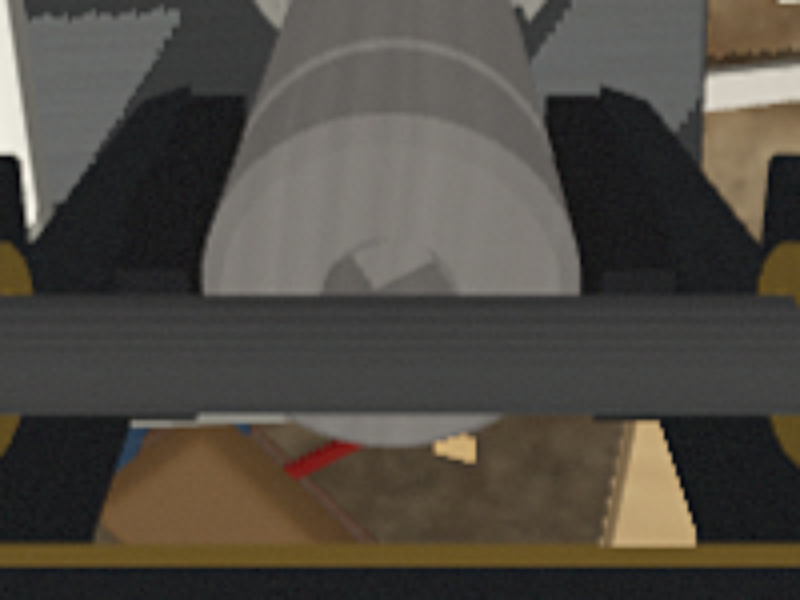

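The picture shows the socket held upright between the pads, its top circle centred near crop (391,280). That puts the axis within about 2 mm of the spindle, so I nudge it and go down.

play_rows(
  targets=[
    {"jaw": 0,"delta_pos": [-0.12,-0.05,-2.5],"yaw": 0},
    {"jaw": 0,"delta_pos": [0,0,-1.5],"yaw": 0},
    {"jaw": 0,"delta_pos": [0,0,-0.5],"yaw": 0},
    {"jaw": 0,"delta_pos": [0,0,-0.4],"yaw": 0},
    {"jaw": 0,"delta_pos": [0,0,-0.3],"yaw": 0},
    {"jaw": 0,"delta_pos": [0,0,-0.2],"yaw": 0},
    {"jaw": 0,"delta_pos": [0,0,0],"yaw": 0},
  ],
)

```text
time: 10.58
position: [485.0, -51.5, 195.9]
tcp_rot: [0.0, 1.0, -0.016, 0.0]
ft_force: [-0.2, 0.2, -3.4]
grip_width: 42.3
finger_force: 39.9
```

play_rows(
  targets=[
    {"jaw": 0,"delta_pos": [0,0,-0.3],"yaw": 0},
    {"jaw": 0,"delta_pos": [0,0,-0.3],"yaw": 0},
    {"jaw": 0,"delta_pos": [0,0,-0.2],"yaw": 0},
    {"jaw": 0,"delta_pos": [0,0,0],"yaw": 0},
  ],
)

```text
time: 10.92
position: [484.7, -51.2, 187.3]
tcp_rot: [-0.0, 1.0, -0.016, -0.0]
ft_force: [0.4, 0.1, -3.2]
grip_width: 42.4
finger_force: 39.9
```

play_rows(
  targets=[
    {"jaw": 0,"delta_pos": [0,0,-0.2],"yaw": 0},
    {"jaw": 0,"delta_pos": [0,0,-0.2],"yaw": 0},
    {"jaw": 0,"delta_pos": [0,0,-0.1],"yaw": 0},
    {"jaw": 0,"delta_pos": [0,0,-0.1],"yaw": 0},
    {"jaw": 0,"delta_pos": [0,0,0],"yaw": 0},
    {"jaw": 0,"delta_pos": [0,0,0],"yaw": 0},
  ],
)

```text
time: 11.42
position: [485.0, -51.4, 182.2]
tcp_rot: [0.0, 1.0, -0.016, 0.0]
ft_force: [-2.5, -0.0, 3.1]
grip_width: 42.6
finger_force: 39.9
```

Contact with the collar comes at TCP z 182.2, which is exactly the expected home height, so the socket is home on the nut. Next I turn it anticlockwise.

play_rows(
  targets=[
    {"jaw": 0,"delta_pos": [0,0,0],"yaw": 0.05},
    {"jaw": 0,"delta_pos": [0,0,0],"yaw": 0.08},
    {"jaw": 0,"delta_pos": [0,-0.05,0],"yaw": 0.08},
    {"jaw": 0,"delta_pos": [0,0,0],"yaw": 0.08},
    {"jaw": 0,"delta_pos": [0,0,0],"yaw": 0.08},
    {"jaw": 0,"delta_pos": [0,0,0],"yaw": 0.08},
  ],
  newtons=50,
)

```text
time: 11.92
position: [484.5, -51.7, 182.2]
tcp_rot: [-0.0, 0.978, 0.209, -0.0]
ft_force: [-4.9, 0.5, 5.3]
grip_width: 41.9
finger_force: 49.9
```

```bash
python3 -c "
from h import *
s=env.observe();print(s['position'],s['tcp_rot'],s['ft_force'],s['ft_torque'],s['finger_force'],s['grip_width'])"
```

```text
[484.5189241  -51.65831071 182.1578259 ] [-2.80771244e-04  9.77894612e-01  2.09097992e-01 -2.81910466e-04] [-4.92442578  0.53577118  5.3418089 ] [ 0.38042176  0.92475242 -0.26331927] 49.85037663951516 41.904450620032826
```

play_rows(
  targets=[
    {"jaw": 0,"delta_pos": [0.03,0,0],"yaw": 0.08},
    {"jaw": 0,"delta_pos": [0,0,0],"yaw": 0.08},
    {"jaw": 0,"delta_pos": [0.03,-0.02,0],"yaw": 0.08},
    {"jaw": 0,"delta_pos": [0,0,0],"yaw": 0.08},
    {"jaw": 0,"delta_pos": [0,0,0],"yaw": 0.08},
    {"jaw": 0,"delta_pos": [0,0,0],"yaw": 0.05},
    {"jaw": 0,"delta_pos": [0,0,0],"yaw": 0},
    {"jaw": 0,"delta_pos": [0,0,0],"yaw": 0},
  ],
)

```text
time: 12.58
position: [484.4, -51.8, 182.1]
tcp_rot: [-0.001, 0.907, 0.421, -0.001]
ft_force: [-8.1, 0.8, 8.0]
grip_width: 41.9
finger_force: 49.8
```

```bash
python3 -c "
from h import *
c,im=shot('wrist','w7.png');shot('top','t7.png')
s=env.observe();print(s['position'],s['tcp_rot'],s['ft_force'],s['ft_torque'],s['finger_force'],s['grip_width'])
cv2.imwrite('pics/w7c.png',cv2.resize(im,(800,600)))
print([proj(c,[486,-51.5,z]) for z in (140,218)])"
```

```text
[484.42489149 -51.73529584 182.09017101] [-8.70516155e-04  9.07307422e-01  4.20465457e-01 -1.13330934e-03] [-8.86311694  1.59482846  7.7737846 ] [ 0.42244729  1.60250323 -0.01306457] 49.78964536450803 41.90285691064342
[array([260.15277361, 215.90365657]), array([260.95166758, 278.64547049])]
```

View pics/w7c.png

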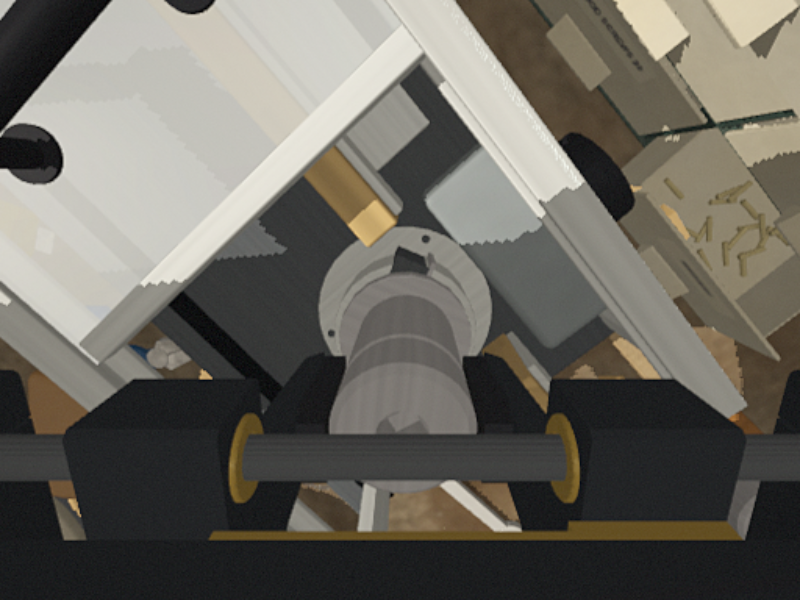

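play_rows(
  targets=[
    {"jaw": 0,"delta_pos": [-0.08,0,0],"yaw": 0.05},
    {"jaw": 0,"delta_pos": [0,0,0],"yaw": 0.05},
    {"jaw": 0,"delta_pos": [0,0,0],"yaw": 0.05},
  ],
)

```text
time: 12.93
position: [483.9, -51.8, 182.1]
tcp_rot: [-0.001, 0.873, 0.488, -0.001]
ft_force: [-5.9, 1.0, 7.1]
grip_width: 41.8
finger_force: 49.8
```

```bash
python3 -c "
from h import *
for i in range(4):
  s=env.observe();print(s['time'],s['position'],s['tcp_rot'],s['ft_force'],s['ft_torque']); cams.read_camera('scene')"
```

```text
12.9333 [483.94335357 -51.8104563  182.09865604] [-6.66839952e-04  8.72765161e-01  4.88139422e-01 -6.59112034e-04] [-5.89490044  1.01183329  7.12232716] [ 0.37174877  1.20726946 -0.22199405]
12.9833 [483.94612853 -51.82788153 182.08835805] [-6.45067416e-04  8.71959633e-01  4.89576881e-01 -6.78444770e-04] [-5.87785364  0.85940192  6.55039787] [ 0.3349604   1.2023386  -0.11812302]
13.0333 [483.95261581 -51.84223356 182.09625264] [-6.23697902e-04  8.72908099e-01  4.87883805e-01 -6.74480378e-04] [-6.23648839  0.42949458  6.41721545] [ 0.301384    1.24848304 -0.13792953]
13.0833 [483.9534236  -51.84745253 182.09286222] [-6.13922092e-04  8.73192897e-01  4.87373890e-01 -6.92110505e-04] [-5.66602805  0.87168461  6.18074771] [ 0.34148838  1.21327899 -0.06534458]
```

```bash
python3 - <<'E'
from h import *
c=cam("wrist")
im=cv2.imread("pics/w7.png")
# panel's near edge (outer side of the strip), two points read in the 800x600 view
for x,y in((425,62),(103,360),(412,35),(85,345)):print(ray(c,x*.64,y*.64,187))
t=cam("top")
for f in("top0","t3"):
    im=cv2.imread(f"pics/{f}.png");x0=160;m=(im[150:200,x0:270].max(2)<40).astype(np.uint8)
    n,l,st,ce=cv2.connectedComponentsWithStats(m)
    print(f,[(st[i].tolist(),ray(t,*(ce[i]+[x0,150]),212)[:2].round(1)) for i in range(1,n) if st[i,4]>40])
E
```

```text
[543.47877359  32.93990022 187.        ]
[401.01624636  11.96470415 187.        ]
[543.87866419  40.76044466 187.        ]
[399.58940317  19.38339099 187.        ]
top0 []
t3 []
```

```bash
python3 -c "
from bench import ticket
print(ticket.finish_job())"
```

```text
the job is handed in; nothing more can be done
None
```

I handed the job in with the guard slid to its stop, about 131–134 mm open, and the 30 mm socket still gripped and home on the machine's nut; the nut is turned an estimated 0.8–1.05 rad anticlockwise, and I don't have the judge's verdict.

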